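# Zero the attenuator dial and set it by clicks

## Task

Set the light attenuator on the bench by feel: turn its round fluted dial anticlockwise (seen from above) until it meets its end stop, gently, because the sprung collar under it must not be wound far round. Then turn the dial clockwise exactly four clicks from the stop, never overrunning the fourth click, and leave it resting in that click. Finally push the lock pin beside the dial fully down and let go, leaving the things round about where they stand.

Things in the scene. Friction and masses are not known exactly. Their poses are not given: they have to be found in the camera images.
- attenuator: grey metal housing fixed to the bench, 110 x 180 x 46 mm (its x, y, z); origin at the centre of its underside, x towards its back where two light-guide ports stick out 14 mm, y towards the dial end. The dial stands at y = +40 mm, the lock pin at y = -60 mm, both at x = 0.
- dial_center (a point): centre of the dial, half-way up, on its upright axis (this point is fixed to the housing and does not turn). A round black fluted knob with a grippy rubber rim, 48 mm in diameter, 36 mm tall, no pointer, to be gripped across any diameter. Starts in about the first to third click. Some wrists need more than one grasp; let go, it falls back into the nearest click and stays.
- dial_top (a point): centre of the dial's top, 88 mm above the bench, fixed to the housing. How it clicks: turned clockwise, the resisting moment rises to 0.11 to 0.17 N m, then swings over to about as much the other way (the dial pulls ahead) and back to nothing in the next click. Rubbing adds 0.02 to 0.03 N m. Clicks lie 0.3 to 0.6 rad apart; count them by feel.
- collar_top (a point): on the dial's axis, at the top of the aluminium collar the dial stands on (76 mm across, 52 mm above the bench), fixed to the housing. The collar holds the end stop, 0.12 rad anticlockwise of click 0, where resistance climbs past 0.25 N m at 3 N m per rad. Let go there, the dial rests in click 0. Four clicks are four swing-overs after click 0.
- vane (a joint): the light vane inside the housing, driven by the dial: its travel in m, 0 in click 0 (about -0.00001 at the stop), +0.00005 for each click clockwise, so 0.0002 in the fourth click. Its reading is far too noisy to tell clicks apart.
- collar (a joint): how far the sprung collar that carries the end stop is wound from rest, rad, 0 at rest, positive clockwise from above; 3 N m per rad, springs back. The stop is overloaded when it is wound more than 0.2 rad (0.6 N m); the clicks alone wind it by 0.06 rad at most.
- lock (a joint): lock pin: how far it is pushed in, m, 0 up to 0.007 (fully down); rubs with 4 N and stays where it is left.
- lock_top (a point): centre of the top of the lock pin while it is up, 68 mm above the bench (fixed to the housing); the pin is a round steel button 18 mm across, pushed straight down, with a 28 mm bush round its foot.
- beaker_mid (a point): empty clear plastic beaker, 61 mm across and 76 mm tall, standing behind the attenuator; point at its centre, half-way up. Leave it alone.
- amber_vial_mid (a point): brown vial with a black cap, 23 mm across and 45 mm tall, standing behind the attenuator; point at its centre, half-way up. Leave it alone.
- timer_box_mid (a point): small white bench timer lying flat, 66 x 62 x 18 mm, on the lock-pin side of the attenuator; point at its centre, half-way up. Leave it alone.

How it is judged:
By the outcome, as a careful person would: the job done as asked, in the order asked, and still so for the second after the job is handed in, with the robot touching nothing.
It also fails if it takes over 72 s, if anything falls off the work surface, if the arm or the gripper's body presses on something with over 40 N, if the wrist force passes 120 N, or if a joint passes its speed limit or range.

## Robot

A 6-joint arm with a two-finger parallel gripper is mounted at the origin on a cart in front of the work surface, level with it; the furniture and walls round the work are solid. World frame = base frame: x ahead of the robot, y to its left, z up, the work surface at z = 0. Lengths are in m, angles in degrees, forces in N, time in s.
With the tool pointing down it reaches from about 0.375 to 0.9 m from the base axis. Payload 3.1 kg.
Tool frame: the origin (TCP) lies between the finger pads; the fingertips stand 11 mm ahead of it and the grasp point (between the pads) lies 8 mm behind it; z points along the fingers, y is the line along which they close (so a half turn about z gives the same grasp; the last joint's range is limited). The gripper opens to 87 mm and grips with 3 to 60 N. Pads are 19 mm wide; open, the fingers measure 117 mm over their backs; the gripper's body (75 mm by 190 mm) begins 51 mm behind the grasp point.
Start: joints at [-80.472, 30.224, 82.088, -0, 67.689, -10.227], TCP at [0.211, -0.588, 0.212] pointing down, gripper open.
Joint ranges: [-176.69, 176.69], [-43.24, 126.21], [12.49, 139.97], [-82, 262], [0, 151.66], [-163.58, 163.58]. Speed limits (degrees/s): [159.86, 159.86, 180, 180, 180, 180].

## Interface

Orientations are given as a 3x3 rotation matrix whose columns are the frame's x, y, z axes.
In Python, from rig import bot, viewer, workorder, nets gives the robot as it stands. The module is installed in compiled form; this text tells all that it offers.
- The arm moves only by the tool move_arm, never from a script. Its argument "increments" is a list of rows, each a list of 7 numbers: the shift along the tool's x, y, z normalised to -1 to 1, where 1 is 0.3 m, then the turn, a rotation vector about the tool's x, y, z normalised to -1 to 1, where 1 is pi rad, then the opening, from 0 (shut) to 1 (fully open). In form: [[tx, ty, tz, wx, wy, wz, grip], ...]. A call has 1 to 10 rows; each row is the pose to reach, as a shift and turn from the pose commanded when the call began, along the tool's axes at that moment, turning the shorter way round; what a row does not reach only later rows make up. A row lasts 1/12 s, in which the tool goes at most 41.7 mm and 7.16 degrees, less where a joint would pass 70% of its speed; a pose out of reach is approached as far as the arm can. A call with a number of a shift or a turn outside -1 to 1 is refused whole. A call with a gripper value outside its range is refused whole. The fingers move at their own pace and stop on an object; the grip force is fixed at half the most. Time passes only in rows, so rows that repeat a pose let the fingers close. It gives the time, the measured TCP pose, the force, the opening and the grip force at its end, in the units of the state.
- bot.read_state(): the state, without advancing time (a new reading comes with each control period).
- viewer.capture(name): name is "side" or "top"; returns a dict with "image" (384x512x3 uint8, blue, green, red), "K" (3x3 intrinsics, pixels), "eye" and "orientation" of the camera in the world. Camera axes: x right, y up, looking along -z (the intrinsics and any distortion apply to the point x, -y, -z); pixel columns grow to the right and rows downward; lengths in m; the calibration is good to about 2 mm. A picture is of the moment at which its call begins. There is no depth.
- workorder.hand_in(): hands the job in; it is judged then, once.
Trained networks look in the newest picture that a camera, given by its name, has taken for a name from the list of things; names that differ only in an ending like _2 or _b are one class to them, and where a whole thing is asked for, a point or a joint stands for the part that bears it (a point fixed in the world has none). Each returns a list of dicts, best first, with "conf" (0 to 1); they miss things now and then, are a little off and sometimes report something else, mostly with a low value. They report only what shows in the picture. A call takes as long as a camera call.
- nets.find_in(camera, thing): "location" ([column, row] in pixels, amid what is visible of it).
The state is a dict: "time_s": time; "joint_positions": joint angles; "qvel": joint speeds; "tau": joint torques, N m; "position": TCP position; "tcp_rot": TCP orientation; "force": force on the tool from outside, world axes, zero at the start; "moment": the same for the moment, N m; "opening": opening from 0.0 (shut) to 1.0 (fully open); "grasp_force": force on a finger pad.
Only numpy, scipy, OpenCV 4.12 (cv2) and the standard library are available. Lean on these libraries where they do the work, as an engineer would, in place of code of your own. Each camera call takes 0.05 s, during which the arm holds its last target. There are 200 camera calls.

## Working session

There is one attempt and no reset: what is moved stays moved. The work goes in short steps, Python scripts to look and compute and a tool call to move; the robot and the scene stay as the last step left them, time stands still between calls to the robot, and variables do not carry over. Pictures are saved under pics/ and viewed, at most 10 in all, crops included, and the job is handed in when it is done.

Besides the shell and the picture viewer there is one more tool, called after "Call:" as name(argument=value, ...), one argument or row to a line, values as JSON. move_arm: Moves the arm, as the interface text tells. Its arguments: {"type":"object","properties":{"increments":{"type":"array"}},"required":["increments"]}

```bash
mkdir -p pics; cat > h.py <<'E'
import numpy as np, cv2
from rig import bot, viewer, workorder, nets
def ray(c,px):
    K=np.array(c["K"]);d=np.linalg.inv(K)@[px[0],px[1],1.]
    d=np.array(c["orientation"])@[d[0],-d[1],-d[2]]
    return np.array(c["eye"]),d/np.linalg.norm(d)
def atz(c,px,z):
    e,d=ray(c,px);return e+d*(z-e[2])/d[2]
def proj(c,P):
    p=np.array(c["orientation"]).T@(np.array(P)-c["eye"]);p=np.array([p[0],-p[1],-p[2]]);q=np.array(c["K"])@p;return q[:2]/q[2]
def tri(c1,p1,c2,p2):
    A=np.zeros((3,3));b=np.zeros(3)
    for c,p in((c1,p1),(c2,p2)):
        e,d=ray(c,p);M=np.eye(3)-np.outer(d,d);A+=M;b+=M@e
    return np.linalg.solve(A,b)
E
python3 - <<'E'
from h import *
np.set_printoptions(precision=4,suppress=True)
H={"dial_top":.088,"dial_center":.07,"lock_top":.068,"collar_top":.052,"attenuator":.03,"beaker_mid":.038,"amber_vial_mid":.022,"timer_box_mid":.009}
cs={}
for n in("top","side"):
    c=cs[n]=viewer.capture(n);cv2.imwrite(f"pics/{n}0.png",c["image"])
    print(n,c["eye"],c["K"],c.keys())
    for t,z in H.items():
        for r in nets.find_in(n,t)[:2]: print(t,np.array(r["location"]),round(r["conf"],2),atz(c,r["location"],z))
print(bot.read_state())
E
```

```text
top [ 0.5056 -0.1506  0.9429] [[391.4858   0.     254.812 ]
 [  0.     391.4858 188.619 ]
 [  0.       0.       1.    ]] dict_keys(['image', 'K', 'eye', 'orientation'])
dial_top [219.8 228.1] 0.94 [ 0.5046 -0.0887  0.088 ]
dial_center [222.1 229.3] 0.86 [ 0.5019 -0.0925  0.07  ]
lock_top [224.1 228.2] 0.71 [ 0.5043 -0.0968  0.068 ]
collar_top [220.9 226.2] 0.9 [ 0.5088 -0.0885  0.052 ]
attenuator [221.4 229.3] 0.74 [ 0.5017 -0.0882  0.03  ]
beaker_mid [187.2 181.8] 0.76 [ 0.6119 -0.0093  0.038 ]
amber_vial_mid [226.2 187.1] 0.45 [ 0.6007 -0.0988  0.022 ]
timer_box_mid [287.4 213.5] 0.75 [ 0.5381 -0.2439  0.009 ]
side [0.3244 0.5211 0.5458] [[459.5103   0.     263.5374]
 [  0.     459.5103 195.9201]
 [  0.       0.       1.    ]] dict_keys(['image', 'K', 'eye', 'orientation'])
dial_top [295.3 254.5] 0.72 [ 0.4726 -0.0106  0.088 ]
dial_center [288.3 255.1] 0.9 [ 0.4883 -0.0257  0.07  ]
lock_top [290.5 258.4] 0.91 [ 0.4831 -0.0217  0.068 ]
collar_top [289.5 254.9] 0.94 [ 0.4929 -0.0477  0.052 ]
attenuator [290.2 257.7] 0.68 [ 0.4968 -0.0664  0.03  ]
beaker_mid [211.3 252.8] 0.67 [ 0.623  -0.0167  0.038 ]
amber_vial_mid [242.2 235.5] 0.57 [ 0.6024 -0.1007  0.022 ]
timer_box_mid [301.3 203.5] 0.66 [ 0.5391 -0.2665  0.009 ]
{'time_s': 0.9, 'joint_positions': array([-80.4729,  30.2207,  82.0871,  -0.0009,  67.6886, -10.2269]), 'qvel': array([-0.0326, -0.0367, -0.0155, -0.0026,  0.0194, -0.075 ]), 'tau': array([ -0.0001, -43.9997, -17.699 ,   0.0635,   0.0504,  -0.    ]), 'position': array([ 0.2113, -0.5882,  0.2124]), 'tcp_rot': array([[ 0.9412,  0.338 , -0.    ],
       [ 0.338 , -0.9412, -0.0001],
       [-0.    ,  0.0001, -1.    ]]), 'force': array([-0.1314,  0.1316, -0.5328]), 'moment': array([ 0.0502, -0.0284, -0.0222]), 'grasp_force': 0.0, 'opening': 0.9995818994129427}
```

```bash
python3 - <<'E'
import cv2
a=cv2.imread("pics/top0.png")[130:290,130:330];cv2.imwrite("pics/t0c.png",cv2.resize(a,None,fx=3.75,fy=3.75,interpolation=cv2.INTER_CUBIC))
a=cv2.imread("pics/side0.png")[160:320,180:380];cv2.imwrite("pics/s0c.png",cv2.resize(a,None,fx=3.75,fy=3.75,interpolation=cv2.INTER_CUBIC))
E
```

```text
(no output)
```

View pics/t0c.png

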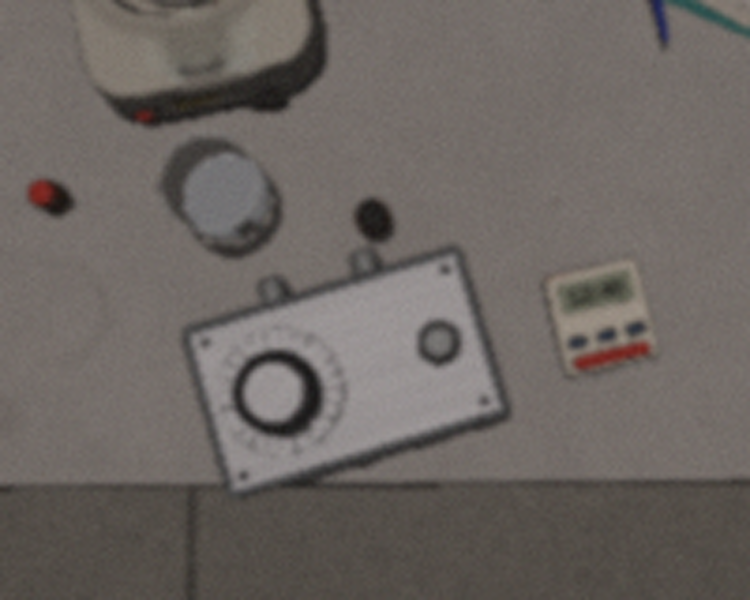

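View pics/s0c.png

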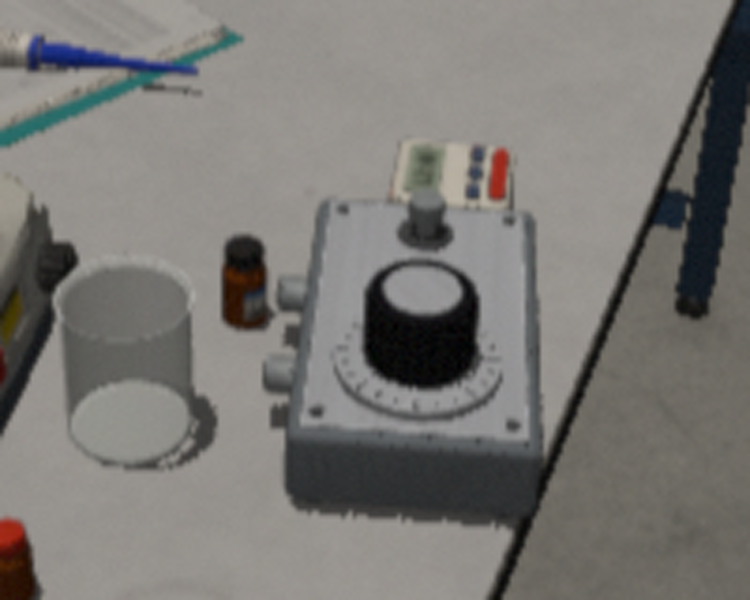

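```bash
python3 - <<'E'
from h import *
np.set_printoptions(precision=4,suppress=True)
t=viewer.capture("top");s=viewer.capture("side")
f=lambda p,o:(np.array(p)+.5)/3.75-.5+o
T=np.array([130,130]);S=np.array([180,160])
D1=f((271,393),T);D2=f((422,289),S);L1=f((438,341),T);L2=f((427,197),S)
print("dial",atz(t,D1,.088),atz(s,D2,.088),tri(t,D1,s,D2))
print("lock",atz(t,L1,.068),atz(s,L2,.068),tri(t,L1,s,L2))
cor=[atz(t,f(p,T),.046)[:2] for p in[(185,328),(457,248),(508,412),(235,490)]]
cor=np.array(cor);print(cor,cor.mean(0))
for i in range(4):
    d=cor[(i+1)%4]-cor[i];print(np.linalg.norm(d),np.degrees(np.arctan2(d[1],d[0])))
E
```

```text
dial [ 0.4912 -0.05    0.088 ] [ 0.4914 -0.0513  0.088 ] [ 0.4911 -0.0501  0.0889]
lock [ 0.5208 -0.1464  0.068 ] [ 0.5199 -0.1468  0.068 ] [ 0.5204 -0.1466  0.0681]
[[ 0.5301  0.0074]
 [ 0.578  -0.1582]
 [ 0.478  -0.1886]
 [ 0.4327 -0.0238]] [ 0.5047 -0.0908]
0.17235281734853286 -73.86697398824825
0.10443355469014898 -163.10343265561647
0.17085999716013123 105.40208084330712
0.10228568459255787 17.75679305770736
```

Call:
move_arm(
  increments=[
    [0.74,-0.68,0.08,0,0,0,1],
    [0.74,-0.68,0.08,0,0,0,1],
    [0.74,-0.68,0.08,0,0,0,1],
    [0.74,-0.68,0.08,0,0,0,1],
    [0.74,-0.68,0.08,0,0,0,1],
    [0.74,-0.68,0.08,0,0,0,1],
    [0.74,-0.68,0.08,0,0,0,1],
    [0.74,-0.68,0.08,0,0,0,1],
    [0.74,-0.68,0.08,0,0,0,1],
  ],
)

```text
time_s: 1.75
position: [0.3518, -0.3177, 0.1882]
tcp_rot: [[0.94, 0.342, -0.001], [0.342, -0.94, 0.002], [-0.0, -0.002, -1.0]]
force: [0.1, -0.6, -0.0]
opening: 0.997
grasp_force: 0.0
```

Call:
move_arm(
  increments=[
    [0.74,-0.68,0.08,0,0,-0.36,1],
    [0.74,-0.68,0.08,0,0,-0.36,1],
    [0.74,-0.68,0.08,0,0,-0.36,1],
    [0.74,-0.68,0.08,0,0,-0.36,1],
    [0.74,-0.68,0.08,0,0,-0.36,1],
    [0.74,-0.68,0.08,0,0,-0.36,1],
    [0.74,-0.68,0.08,0,0,-0.36,1],
    [0.74,-0.68,0.08,0,0,-0.36,1],
    [0.74,-0.68,0.08,0,0,-0.36,1],
    [0.74,-0.68,0.08,0,0,-0.36,1],
  ],
)

```text
time_s: 2.58
position: [0.4927, -0.0547, 0.1644]
tcp_rot: [[0.091, 0.996, 0.001], [0.996, -0.091, -0.001], [-0.001, 0.002, -1.0]]
force: [0.3, -0.3, -0.2]
opening: 1.0
grasp_force: 0.0
```

Call:
move_arm(
  increments=[
    [0.0135,-0.007,0.1,0,0,0,1],
    [0.0135,-0.007,0.2,0,0,0,1],
    [0.0135,-0.007,0.28,0,0,0,1],
    [0.0135,-0.007,0.318,0,0,0,1],
    [0.0135,-0.007,0.318,0,0,0,1],
    [0.0135,-0.007,0.318,0,0,0,1],
  ],
)

```text
time_s: 3.08
position: [0.4898, -0.0514, 0.0686]
tcp_rot: [[0.099, 0.995, -0.001], [0.995, -0.099, -0.0], [-0.0, -0.0, -1.0]]
force: [-0.1, -0.1, -0.5]
opening: 1.001
grasp_force: 0.0
```

```bash
python3 - <<'E'
from h import *
t=viewer.capture("side");s=bot.read_state()
np.set_printoptions(precision=4,suppress=True)
print(s["position"],s["force"],s["moment"],s["joint_positions"])
a=t["image"][130:290,200:360];cv2.imwrite("pics/s1c.png",cv2.resize(a,None,fx=3.75,fy=3.75,interpolation=cv2.INTER_CUBIC))
E
```

```text
[ 0.4904 -0.0513  0.0694] [-0.2078 -0.01    0.0728] [ 0.0076 -0.1183  0.0326] [-18.9783  33.7502 107.9391  -0.0137  38.2335 -13.3437]
```

View pics/s1c.png

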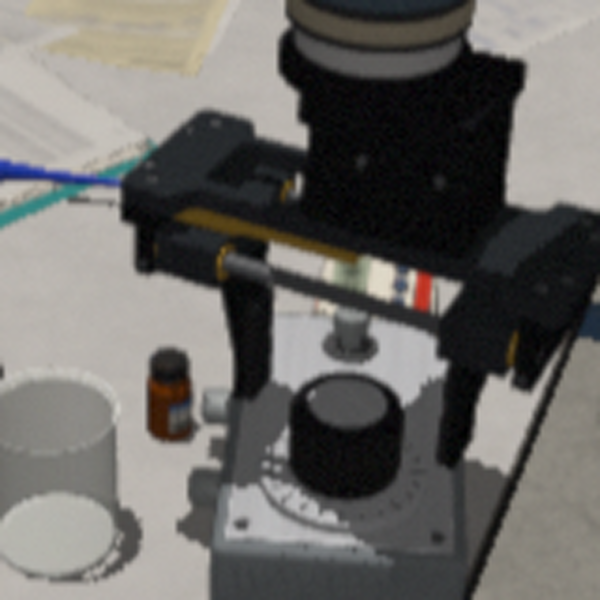

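Call:
move_arm(
  increments=[
    [0,0,0,0,0,0,0.6],
    [0,0,0,0,0,0,0.5],
    [0,0,0,0,0,0,0.3],
    [0,0,0,0,0,0,0],
    [0,0,0,0,0,0,0],
    [0,0,0,0,0,0,0],
    [0,0,0,0,0,0,0],
    [0,0,0,0,0,0,0],
  ],
)

```text
time_s: 3.8
position: [0.4914, -0.0502, 0.0693]
tcp_rot: [[0.095, 0.995, 0.004], [0.995, -0.095, -0.001], [-0.0, 0.004, -1.0]]
force: [3.9, -0.7, -0.5]
opening: 0.537
grasp_force: 30.0
```

```bash
cat > m.py <<'E'
from h import *
import sys
def m(n=8):
    M=[];F=[];Y=[];P=[];T=[]
    for i in range(n):
        s=bot.read_state();R=s["tcp_rot"]
        M.append(s["moment"]);F.append(s["force"]);Y.append(np.degrees(np.arctan2(R[1,0],R[0,0])));P.append(s["position"]);T.append(s["tau"][5])
        if i<n-1: viewer.capture("side")
    M=np.array(M);np.set_printoptions(precision=4,suppress=True)
    print("Mz",M[:,2],"mean",M.mean(0),"F",np.mean(F,0),"yaw",np.mean(Y),"pos",np.mean(P,0),"tau6",np.mean(T),"open",s["opening"],"g",s["grasp_force"],"q6",s["joint_positions"][5],"t",s["time_s"])
m(int(sys.argv[1]) if len(sys.argv)>1 else 4)
E
python3 m.py 5
```

```text
Mz [-0.0663  0.0279  0.0521  0.0041  0.0386] mean [ 0.1281 -0.7813  0.0113] F [ 4.2878  0.4071 -0.5105] yaw 84.54015434269172 pos [ 0.4914 -0.0502  0.0693] tau6 0.016717041609808803 open 0.5419718473977634 g 29.99795436859131 q6 -13.412110121638099 t 4.0
```

```bash
cat > m.py <<'E'
from h import *
import sys
n=int(sys.argv[1]) if len(sys.argv)>1 else 4
M=[];Y=[];T=[]
for i in range(n):
    if i: viewer.capture("side")
    s=bot.read_state();R=s["tcp_rot"]
    M.append(s["moment"][2]);Y.append(np.degrees(np.arctan2(R[1,0],R[0,0])));T.append(s["tau"][5])
np.set_printoptions(precision=3,suppress=True)
print("Mz",np.array(M),"mean %.3f"%np.mean(M),"tau6",np.array(T),"mean %.3f"%np.mean(T),"yaw %.2f"%np.mean(Y),"F",s["force"],"g %.1f t %.2f"%(s["grasp_force"],s["time_s"]))
E
```

Call:
move_arm(
  increments=[
    [0,0,0,0,0,-0.0167,0],
    [0,0,0,0,0,-0.0167,0],
  ],
)

```text
time_s: 4.17
position: [0.4914, -0.0502, 0.0693]
tcp_rot: [[0.041, 0.999, 0.004], [0.999, -0.041, -0.001], [-0.001, 0.004, -1.0]]
force: [5.6, 0.9, -0.3]
opening: 0.54
grasp_force: 30.0
```

```bash
python3 m.py
```

```text
Mz [-0.013 -0.054 -0.058 -0.029] mean -0.039 tau6 [-0.293 -0.111 -0.054 -0.043] mean -0.125 yaw 87.56 F [ 4.906  0.791 -0.143] g 30.0 t 4.32
```

Call:
move_arm(
  increments=[
    [0,0,0,0,0,-0.0167,0],
    [0,0,0,0,0,-0.0167,0],
  ],
)

```text
time_s: 4.48
position: [0.4914, -0.0503, 0.0693]
tcp_rot: [[-0.011, 1.0, 0.004], [1.0, 0.011, -0.001], [-0.001, 0.004, -1.0]]
force: [4.5, 1.2, -0.4]
opening: 0.539
grasp_force: 30.0
```

```bash
python3 m.py
```

```text
Mz [-0.018 -0.091 -0.107 -0.049] mean -0.066 tau6 [-0.345 -0.164 -0.106 -0.095] mean -0.178 yaw 90.55 F [ 5.158  0.39  -1.156] g 30.0 t 4.63
```

Call:
move_arm(
  increments=[
    [0,0,0,0,0,-0.0167,0],
    [0,0,0,0,0,-0.0167,0],
    [0,0,0,0,0,-0.0167,0],
    [0,0,0,0,0,-0.0167,0],
    [0,0,0,0,0,-0.0167,0],
  ],
)

```text
time_s: 5.05
position: [0.4913, -0.0503, 0.0693]
tcp_rot: [[-0.061, 0.998, 0.004], [0.998, 0.061, -0.001], [-0.001, 0.004, -1.0]]
force: [5.7, 1.0, -0.8]
opening: 0.543
grasp_force: 30.0
```

```bash
python3 m.py 2
```

```text
Mz [-0.103 -0.099] mean -0.101 tau6 [-0.128 -0.128] mean -0.128 yaw 93.51 F [ 4.399  1.38  -0.915] g 30.0 t 5.10
```

Call:
move_arm(
  increments=[
    [0,0,0,0,0,-0.0167,0],
    [0,0,0,0,0,-0.0167,0],
    [0,0,0,0,0,-0.0167,0],
    [0,0,0,0,0,-0.0167,0],
    [0,0,0,0,0,-0.0167,0],
  ],
)

```text
time_s: 5.52
position: [0.4913, -0.0503, 0.0693]
tcp_rot: [[-0.114, 0.994, 0.004], [0.994, 0.114, -0.001], [-0.001, 0.004, -1.0]]
force: [4.8, 1.3, -0.5]
opening: 0.54
grasp_force: 30.0
```

```bash
python3 m.py 2
```

```text
Mz [-0.14  -0.126] mean -0.133 tau6 [-0.109 -0.109] mean -0.109 yaw 96.52 F [5.801 0.631 0.281] g 30.0 t 5.57
```

Call:
move_arm(
  increments=[
    [0,0,0,0,0,-0.0167,0],
    [0,0,0,0,0,-0.0167,0],
    [0,0,0,0,0,-0.0167,0],
    [0,0,0,0,0,-0.0167,0],
    [0,0,0,0,0,-0.0167,0],
  ],
)

```text
time_s: 5.98
position: [0.4913, -0.0503, 0.0693]
tcp_rot: [[-0.167, 0.986, 0.004], [0.986, 0.167, -0.001], [-0.001, 0.003, -1.0]]
force: [5.1, 1.2, 0.1]
opening: 0.542
grasp_force: 30.0
```

```bash
python3 m.py 2
```

```text
Mz [0.099 0.154] mean 0.126 tau6 [0.087 0.087] mean 0.087 yaw 99.59 F [ 4.633  1.403 -0.382] g 30.0 t 6.03
```

Call:
move_arm(
  increments=[
    [0,0,0,0,0,-0.0333,0],
    [0,0,0,0,0,-0.0333,0],
    [0,0,0,0,0,-0.0333,0],
    [0,0,0,0,0,-0.0333,0],
    [0,0,0,0,0,-0.0333,0],
  ],
)

```text
time_s: 6.45
position: [0.4912, -0.0503, 0.0693]
tcp_rot: [[-0.268, 0.963, 0.003], [0.963, 0.268, -0.001], [-0.002, 0.003, -1.0]]
force: [4.1, 1.4, -0.1]
opening: 0.536
grasp_force: 30.0
```

```bash
python3 m.py 2
```

```text
Mz [0.121 0.106] mean 0.114 tau6 [0.107 0.107] mean 0.107 yaw 105.55 F [ 5.353  1.701 -0.051] g 30.0 t 6.50
```

Call:
move_arm(
  increments=[
    [0,0,0,0,0,-0.0167,0],
    [0,0,0,0,0,-0.0167,0],
    [0,0,0,0,0,-0.0167,0],
    [0,0,0,0,0,-0.0167,0],
    [0,0,0,0,0,-0.0167,0],
  ],
)

```text
time_s: 6.92
position: [0.4912, -0.0503, 0.0693]
tcp_rot: [[-0.318, 0.948, 0.003], [0.948, 0.318, -0.001], [-0.002, 0.003, -1.0]]
force: [4.5, 1.1, -0.2]
opening: 0.537
grasp_force: 30.0
```

```bash
python3 m.py 2
```

```text
Mz [0.043 0.065] mean 0.054 tau6 [0.049 0.049] mean 0.049 yaw 108.54 F [ 5.029  0.883 -1.068] g 30.0 t 6.97
```

Call:
move_arm(
  increments=[
    [0,0,0,0,0,-0.0167,0],
    [0,0,0,0,0,-0.0167,0],
    [0,0,0,0,0,-0.0167,0],
    [0,0,0,0,0,-0.0167,0],
    [0,0,0,0,0,-0.0167,0],
  ],
)

```text
time_s: 7.38
position: [0.4912, -0.0503, 0.0693]
tcp_rot: [[-0.366, 0.93, 0.003], [0.93, 0.366, -0.001], [-0.002, 0.003, -1.0]]
force: [4.6, 0.6, 0.5]
opening: 0.536
grasp_force: 30.0
```

```bash
python3 m.py 2
```

```text
Mz [ 0.017 -0.051] mean -0.017 tau6 [-0.007 -0.007] mean -0.007 yaw 111.50 F [ 4.093  0.116 -1.055] g 30.0 t 7.43
```

Call:
move_arm(
  increments=[
    [0,0,0,0,0,-0.0333,0],
    [0,0,0,0,0,-0.0333,0],
    [0,0,0,0,0,-0.0333,0],
    [0,0,0,0,0,-0.0333,0],
    [0,0,0,0,0,-0.0333,0],
  ],
)

```text
time_s: 7.85
position: [0.4911, -0.0503, 0.0693]
tcp_rot: [[-0.461, 0.888, 0.003], [0.888, 0.461, -0.001], [-0.002, 0.003, -1.0]]
force: [5.8, 1.1, 0.2]
opening: 0.539
grasp_force: 30.0
```

```bash
python3 m.py 2
```

```text
Mz [-0.135 -0.091] mean -0.113 tau6 [-0.102 -0.102] mean -0.102 yaw 117.43 F [ 5.435  0.744 -1.491] g 30.0 t 7.90
```

Call:
move_arm(
  increments=[
    [0,0,0,0,0,-0.0167,0],
    [0,0,0,0,0,-0.0167,0],
    [0,0,0,0,0,-0.0167,0],
    [0,0,0,0,0,-0.0167,0],
    [0,0,0,0,0,-0.0167,0],
  ],
)

```text
time_s: 8.32
position: [0.4911, -0.0503, 0.0693]
tcp_rot: [[-0.506, 0.862, 0.003], [0.862, 0.506, -0.001], [-0.002, 0.002, -1.0]]
force: [6.3, 0.1, -0.2]
opening: 0.541
grasp_force: 30.0
```

```bash
python3 m.py 2
```

```text
Mz [-0.137 -0.137] mean -0.137 tau6 [-0.132 -0.132] mean -0.132 yaw 120.43 F [ 5.451  0.011 -0.195] g 30.0 t 8.37
```

Call:
move_arm(
  increments=[
    [0,0,0,0,0,-0.0167,0],
    [0,0,0,0,0,-0.0167,0],
    [0,0,0,0,0,-0.0167,0],
    [0,0,0,0,0,-0.0167,0],
    [0,0,0,0,0,-0.0167,0],
  ],
)

```text
time_s: 8.78
position: [0.491, -0.0503, 0.0693]
tcp_rot: [[-0.551, 0.834, 0.003], [0.834, 0.551, -0.001], [-0.002, 0.002, -1.0]]
force: [4.8, 0.4, -0.2]
opening: 0.54
grasp_force: 30.0
```

```bash
python3 m.py 2
```

```text
Mz [ 0.012 -0.058] mean -0.023 tau6 [-0.044 -0.044] mean -0.044 yaw 123.46 F [ 5.302 -0.596 -0.435] g 30.0 t 8.83
```

Call:
move_arm(
  increments=[
    [0,0,0,0,0,-0.0333,0],
    [0,0,0,0,0,-0.0667,0],
    [0,0,0,0,0,-0.0667,0],
    [0,0,0,0,0,-0.0667,0],
    [0,0,0,0,0,-0.0667,0],
    [0,0,0,0,0,-0.0667,0],
  ],
)

```text
time_s: 9.33
position: [0.4909, -0.0504, 0.0693]
tcp_rot: [[-0.712, 0.702, 0.003], [0.702, 0.712, -0.001], [-0.003, 0.001, -1.0]]
force: [5.9, -0.3, 0.4]
opening: 0.539
grasp_force: 30.0
```

```bash
python3 m.py 2
```

```text
Mz [0.021 0.029] mean 0.025 tau6 [0.031 0.031] mean 0.031 yaw 135.38 F [5.471 0.383 0.095] g 30.0 t 9.38
```

Call:
move_arm(
  increments=[
    [0,0,0,0,0,-0.0167,0],
    [0,0,0,0,0,-0.0333,0],
    [0,0,0,0,0,-0.0333,0],
    [0,0,0,0,0,-0.0333,0],
    [0,0,0,0,0,-0.0333,0],
    [0,0,0,0,0,-0.0333,0],
  ],
)

```text
time_s: 9.88
position: [0.4909, -0.0504, 0.0693]
tcp_rot: [[-0.781, 0.625, 0.003], [0.625, 0.781, -0.001], [-0.003, 0.001, -1.0]]
force: [5.6, -0.5, -0.4]
opening: 0.539
grasp_force: 30.0
```

```bash
python3 m.py 2
```

```text
Mz [-0.067 -0.018] mean -0.043 tau6 [-0.083 -0.083] mean -0.083 yaw 141.34 F [ 5.166 -0.072 -1.186] g 30.0 t 9.93
```

Call:
move_arm(
  increments=[
    [0,0,0,0,0,-0.0167,0],
    [0,0,0,0,0,-0.0167,0],
    [0,0,0,0,0,-0.0167,0],
    [0,0,0,0,0,-0.0167,0],
    [0,0,0,0,0,-0.0167,0],
  ],
)

```text
time_s: 10.35
position: [0.4909, -0.0504, 0.0693]
tcp_rot: [[-0.812, 0.583, 0.003], [0.583, 0.812, -0.001], [-0.003, 0.001, -1.0]]
force: [5.1, -0.6, 0.0]
opening: 0.539
grasp_force: 30.0
```

```bash
python3 m.py 2
```

```text
Mz [-0.128 -0.09 ] mean -0.109 tau6 [-0.126 -0.126] mean -0.126 yaw 144.33 F [4.731 0.341 0.057] g 30.0 t 10.40
```

Call:
move_arm(
  increments=[
    [0,0,0,0,0,-0.0167,0],
    [0,0,0,0,0,-0.0167,0],
    [0,0,0,0,0,-0.0167,0],
    [0,0,0,0,0,-0.0167,0],
    [0,0,0,0,0,-0.0167,0],
  ],
)

```text
time_s: 10.82
position: [0.4909, -0.0505, 0.0693]
tcp_rot: [[-0.842, 0.54, 0.003], [0.54, 0.842, -0.001], [-0.003, 0.001, -1.0]]
force: [6.0, -0.2, 0.4]
opening: 0.538
grasp_force: 30.0
```

```bash
python3 m.py 2
```

```text
Mz [-0.168 -0.182] mean -0.175 tau6 [-0.199 -0.199] mean -0.199 yaw 147.32 F [ 5.074 -0.23  -0.526] g 30.0 t 10.87
```

Call:
move_arm(
  increments=[
    [0,0,0,0,0,-0.0083,0],
    [0,0,0,0,0,-0.0083,0],
    [0,0,0,0,0,-0.0083,0],
    [0,0,0,0,0,-0.0083,0],
    [0,0,0,0,0,-0.0083,0],
  ],
)

```text
time_s: 11.28
position: [0.4908, -0.0505, 0.0693]
tcp_rot: [[-0.855, 0.518, 0.003], [0.518, 0.855, -0.001], [-0.003, 0.001, -1.0]]
force: [5.0, -1.8, -0.3]
opening: 0.537
grasp_force: 30.0
```

```bash
python3 m.py 2
```

```text
Mz [-0.307 -0.258] mean -0.282 tau6 [-0.27 -0.27] mean -0.270 yaw 148.79 F [5.77  0.212 0.069] g 30.0 t 11.33
```

Call:
move_arm(
  increments=[
    [0,0,0,0,0,-0.005,0],
    [0,0,0,0,0,-0.005,0],
    [0,0,0,0,0,-0.005,0],
    [0,0,0,0,0,-0.005,0],
    [0,0,0,0,0,-0.005,0],
  ],
)

```text
time_s: 11.75
position: [0.4909, -0.0505, 0.0693]
tcp_rot: [[-0.863, 0.504, 0.003], [0.504, 0.863, -0.001], [-0.003, 0.001, -1.0]]
force: [5.3, 0.1, 0.5]
opening: 0.535
grasp_force: 30.0
```

```bash
python3 m.py 2
```

```text
Mz [-0.342 -0.33 ] mean -0.336 tau6 [-0.314 -0.314] mean -0.314 yaw 149.70 F [ 4.369 -0.752  0.497] g 30.0 t 11.80
```

Call:
move_arm(
  increments=[
    [0,0,0,0,0,0.02,0],
    [0,0,0,0,0,0.04,0],
    [0,0,0,0,0,0.06,0],
    [0,0,0,0,0,0.07,0],
    [0,0,0,0,0,0.07,0],
    [0,0,0,0,0,0.07,0],
    [0,0,0,0,0,0.07,0],
    [0,0,0,0,0,0.07,0],
  ],
)

```text
time_s: 12.47
position: [0.4909, -0.0504, 0.0693]
tcp_rot: [[-0.734, 0.68, 0.003], [0.68, 0.734, -0.001], [-0.003, 0.001, -1.0]]
force: [4.2, 0.0, 1.0]
opening: 0.539
grasp_force: 30.0
```

```bash
python3 m.py 2
```

```text
Mz [-0.001  0.021] mean 0.010 tau6 [-0.016 -0.016] mean -0.016 yaw 137.19 F [ 5.494  0.584 -0.471] g 30.0 t 12.52
```

Call:
move_arm(
  increments=[
    [0,0,0,0,0,0.02,0],
    [0,0,0,0,0,0.035,0],
    [0,0,0,0,0,0.035,0],
    [0,0,0,0,0,0.035,0],
    [0,0,0,0,0,0.035,0],
    [0,0,0,0,0,0.035,0],
  ],
)

```text
time_s: 13.02
position: [0.491, -0.0504, 0.0693]
tcp_rot: [[-0.655, 0.756, 0.003], [0.756, 0.655, -0.001], [-0.003, 0.002, -1.0]]
force: [5.4, 1.4, -0.2]
opening: 0.54
grasp_force: 30.0
```

```bash
python3 m.py 2
```

```text
Mz [0.081 0.149] mean 0.115 tau6 [0.096 0.096] mean 0.096 yaw 130.93 F [ 5.522  0.45  -0.002] g 30.0 t 13.07
```

Call:
move_arm(
  increments=[
    [0,0,0,0,0,0.018,0],
    [0,0,0,0,0,0.036,0],
    [0,0,0,0,0,0.054,0],
    [0,0,0,0,0,0.072,0],
    [0,0,0,0,0,0.072,0],
    [0,0,0,0,0,0.072,0],
    [0,0,0,0,0,0.072,0],
    [0,0,0,0,0,0.072,0],
  ],
)

```text
time_s: 13.73
position: [0.4911, -0.0503, 0.0693]
tcp_rot: [[-0.468, 0.884, 0.003], [0.884, 0.468, -0.001], [-0.002, 0.003, -1.0]]
force: [5.9, 0.2, -0.9]
opening: 0.539
grasp_force: 30.0
```

```bash
python3 m.py 2
```

```text
Mz [-0.135 -0.121] mean -0.128 tau6 [-0.121 -0.121] mean -0.121 yaw 117.89 F [ 5.247 -0.399 -0.563] g 30.0 t 13.78
```

Call:
move_arm(
  increments=[
    [0,0,0,0,0,0.018,0],
    [0,0,0,0,0,0.036,0],
    [0,0,0,0,0,0.054,0],
    [0,0,0,0,0,0.072,0],
    [0,0,0,0,0,0.072,0],
    [0,0,0,0,0,0.072,0],
    [0,0,0,0,0,0.072,0],
    [0,0,0,0,0,0.072,0],
  ],
)

```text
time_s: 14.45
position: [0.4912, -0.0503, 0.0693]
tcp_rot: [[-0.259, 0.966, 0.003], [0.966, 0.259, -0.001], [-0.002, 0.003, -1.0]]
force: [6.1, 1.2, -0.1]
opening: 0.537
grasp_force: 30.0
```

```bash
python3 m.py 2
```

```text
Mz [0.165 0.111] mean 0.138 tau6 [0.098 0.098] mean 0.098 yaw 104.99 F [6.295 0.993 0.292] g 30.0 t 14.50
```

Call:
move_arm(
  increments=[
    [0,0,0,0,0,0.018,0],
    [0,0,0,0,0,0.036,0],
    [0,0,0,0,0,0.054,0],
    [0,0,0,0,0,0.072,0],
    [0,0,0,0,0,0.072,0],
    [0,0,0,0,0,0.072,0],
    [0,0,0,0,0,0.072,0],
    [0,0,0,0,0,0.072,0],
  ],
)

```text
time_s: 15.17
position: [0.4913, -0.0503, 0.0693]
tcp_rot: [[-0.034, 0.999, 0.004], [0.999, 0.034, -0.001], [-0.001, 0.004, -1.0]]
force: [6.5, 0.6, -0.8]
opening: 0.539
grasp_force: 30.0
```

```bash
python3 m.py 2
```

```text
Mz [-0.161 -0.109] mean -0.135 tau6 [-0.119 -0.119] mean -0.119 yaw 91.96 F [6.838 0.36  0.023] g 30.0 t 15.22
```

Call:
move_arm(
  increments=[
    [0,0,0,0,0,0.018,0],
    [0,0,0,0,0,0.036,0],
    [0,0,0,0,0,0.054,0],
    [0,0,0,0,0,0.072,0],
    [0,0,0,0,0,0.072,0],
    [0,0,0,0,0,0.072,0],
    [0,0,0,0,0,0.072,0],
    [0,0,0,0,0,0.072,0],
  ],
)

```text
time_s: 15.88
position: [0.4914, -0.0503, 0.0693]
tcp_rot: [[0.19, 0.982, 0.004], [0.982, -0.19, -0.001], [-0.0, 0.004, -1.0]]
force: [6.7, 0.1, 0.1]
opening: 0.537
grasp_force: 30.0
```

```bash
python3 m.py 2
```

```text
Mz [0.125 0.088] mean 0.107 tau6 [0.101 0.101] mean 0.101 yaw 79.07 F [ 6.518  0.786 -0.725] g 30.0 t 15.93
```

Call:
move_arm(
  increments=[
    [0,0,0,0,0,0.018,0],
    [0,0,0,0,0,0.036,0],
    [0,0,0,0,0,0.054,0],
    [0,0,0,0,0,0.072,0],
    [0,0,0,0,0,0.072,0],
    [0,0,0,0,0,0.072,0],
    [0,0,0,0,0,0.072,0],
    [0,0,0,0,0,0.072,0],
  ],
)

```text
time_s: 16.6
position: [0.4915, -0.0503, 0.0693]
tcp_rot: [[0.406, 0.914, 0.004], [0.914, -0.406, -0.001], [0.001, 0.004, -1.0]]
force: [7.4, 0.2, -0.3]
opening: 0.537
grasp_force: 30.0
```

```bash
python3 m.py 2
```

```text
Mz [-0.098 -0.084] mean -0.091 tau6 [-0.118 -0.118] mean -0.118 yaw 66.04 F [ 5.159 -0.173  0.294] g 30.0 t 16.65
```

Call:
move_arm(
  increments=[
    [0,0,0,0,0,0.018,0],
    [0,0,0,0,0,0.036,0],
    [0,0,0,0,0,0.054,0],
    [0,0,0,0,0,0.072,0],
    [0,0,0,0,0,0.072,0],
    [0,0,0,0,0,0.072,0],
    [0,0,0,0,0,0.072,0],
    [0,0,0,0,0,0.072,0],
  ],
)

```text
time_s: 17.32
position: [0.4916, -0.0503, 0.0693]
tcp_rot: [[0.6, 0.8, 0.004], [0.8, -0.6, -0.001], [0.002, 0.004, -1.0]]
force: [6.3, 0.2, -0.7]
opening: 0.538
grasp_force: 30.0
```

```bash
python3 m.py 2
```

```text
Mz [0.088 0.15 ] mean 0.119 tau6 [0.104 0.103] mean 0.104 yaw 53.15 F [ 7.337  0.935 -0.69 ] g 30.0 t 17.37
```

Call:
move_arm(
  increments=[
    [0,0,0,0,0,0.012,0],
    [0,0,0,0,0,0.024,0],
    [0,0,0,0,0,0.036,0],
    [0,0,0,0,0,0.048,0],
    [0,0,0,0,0,0.06,0],
    [0,0,0,0,0,0.072,0],
    [0,0,0,0,0,0.072,0],
    [0,0,0,0,0,0.072,0],
    [0,0,0,0,0,0.072,0],
  ],
)

```text
time_s: 18.12
position: [0.4917, -0.0504, 0.0693]
tcp_rot: [[0.765, 0.644, 0.004], [0.644, -0.765, -0.001], [0.003, 0.004, -1.0]]
force: [6.2, 0.3, -1.0]
opening: 0.544
grasp_force: 30.0
```

```bash
python3 m.py 2
```

```text
Mz [-0.097 -0.131] mean -0.114 tau6 [-0.111 -0.112] mean -0.111 yaw 40.12 F [ 6.571  0.312 -0.683] g 30.0 t 18.17
```

Call:
move_arm(
  increments=[
    [0,0,0,0,0,0.01,0],
    [0,0,0,0,0,0.02,0],
    [0,0,0,0,0,0.028,0],
    [0,0,0,0,0,0.0317,0],
    [0,0,0,0,0,0.0317,0],
    [0,0,0,0,0,0.0317,0],
    [0,0,0,0,0,0.0317,0],
  ],
)

```text
time_s: 18.75
position: [0.4918, -0.0505, 0.0693]
tcp_rot: [[0.825, 0.566, 0.005], [0.566, -0.825, -0.001], [0.003, 0.003, -1.0]]
force: [7.2, -0.3, -0.7]
opening: 0.538
grasp_force: 30.0
```

```bash
python3 m.py 4
```

```text
Mz [-0.008 -0.002 -0.003 -0.029] mean -0.010 tau6 [-0.011 -0.011 -0.011 -0.011] mean -0.011 yaw 34.44 F [ 6.711  0.22  -1.184] g 30.0 t 18.90
```

Call:
move_arm(
  increments=[
    [0,0,0,0,0,0,0.6],
    [0,0,0,0,0,0,0.7],
    [0,0,0,0,0,0,0.85],
    [0,0,0,0,0,0,1],
    [0,0,0,0,0,0,1],
    [0,0,0,0,0,0,1],
    [0,0,0,0,0,0,1],
  ],
)

```text
time_s: 19.48
position: [0.4888, -0.0497, 0.0688]
tcp_rot: [[0.823, 0.569, -0.001], [0.569, -0.823, 0.0], [-0.001, -0.001, -1.0]]
force: [-0.1, 0.3, -0.1]
opening: 0.945
grasp_force: 0.0
```

```bash
python3 m.py 2
```

```text
Mz [0.043 0.006] mean 0.025 tau6 [0.002 0.002] mean 0.002 yaw 34.66 F [-0.775  0.398  0.371] g 0.0 t 19.53
```

Call:
move_arm(
  increments=[
    [0,0,-0.05,0,0,0,1],
    [0,0,-0.12,0,0,0,1],
    [0,0,-0.2,0,0,0,1],
    [0,0,-0.233,0,0,0,1],
    [0,0,-0.233,0,0,0,1],
    [-0.097,0.3255,-0.233,0,0,0,0],
    [-0.097,0.3255,-0.233,0,0,0,0],
    [-0.097,0.3255,-0.233,0,0,0,0],
    [-0.097,0.3255,-0.233,0,0,0,0],
    [-0.097,0.3255,-0.233,0,0,0,0],
  ],
)

```text
time_s: 20.37
position: [0.5204, -0.1473, 0.1377]
tcp_rot: [[0.824, 0.567, -0.002], [0.567, -0.824, 0.001], [-0.001, -0.002, -1.0]]
force: [-1.7, 1.2, -1.3]
opening: 0.704
grasp_force: 0.0
```

Call:
move_arm(
  increments=[
    [0,0,0.1,0,0,0,0],
    [0,0,0.17,0,0,0,0],
    [0,0,0.17,0,0,0,0],
    [0,0,0.17,0,0,0,0],
  ],
)

```text
time_s: 20.7
position: [0.5191, -0.1447, 0.0866]
tcp_rot: [[0.822, 0.57, -0.005], [0.57, -0.822, 0.003], [-0.002, -0.005, -1.0]]
force: [1.4, 0.1, 0.0]
opening: 0.406
grasp_force: 0.0
```

```bash
python3 m.py 2; python3 - <<'E'
from h import *
t=viewer.capture("side");s=bot.read_state();print(s["position"],s["opening"])
a=t["image"][130:270,220:360];cv2.imwrite("pics/s2c.png",cv2.resize(a,None,fx=4.2,fy=4.2,interpolation=cv2.INTER_CUBIC))
E
```

```text
Mz [ 0.05  -0.011] mean 0.020 tau6 [-0. -0.] mean -0.000 yaw 34.74 F [ 0.048 -0.208  0.955] g 0.0 t 20.75
[ 0.52125316 -0.14603112  0.08844305] 0.31249548733289584
```

View pics/s2c.png

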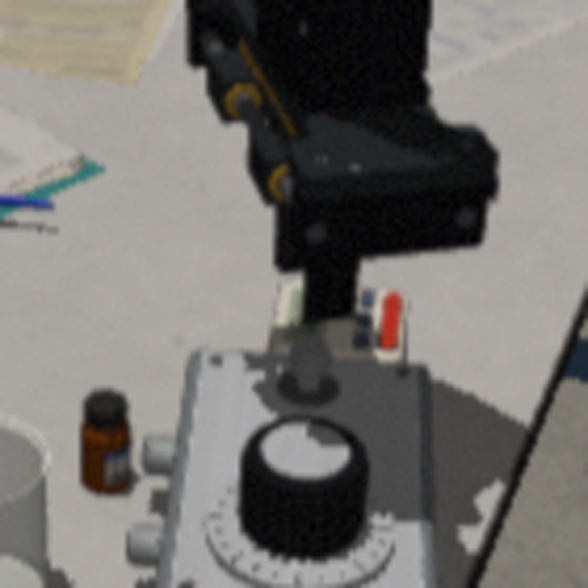

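Call:
move_arm(
  increments=[
    [0,0,0,0,0,0,0],
    [0,0,0,0,0,0,0],
    [0,0,0,0,0,0,0],
    [0,0,0,0,0,0,0],
    [0,0,0.015,0,0,0,0],
    [0,0,0.03,0,0,0,0],
    [0,0,0.04,0,0,0,0],
    [0,0,0.04,0,0,0,0],
  ],
)

```text
time_s: 21.47
position: [0.5205, -0.1465, 0.0749]
tcp_rot: [[0.822, 0.569, -0.002], [0.569, -0.822, 0.001], [-0.001, -0.002, -1.0]]
force: [-0.2, 0.6, 0.1]
opening: 0.006
grasp_force: 0.0
```

```bash
python3 m.py 3; python3 -c "
from h import *
s=bot.read_state();print(s['position'],s['opening'],s['force'])"
```

```text
Mz [ 0.034 -0.026 -0.019] mean -0.004 tau6 [ 0.001 -0.    -0.   ] mean 0.000 yaw 34.67 F [ 0.934 -0.321 -0.429] g 0.0 t 21.57
[ 0.52089227 -0.14665118  0.07540184] 0.007350309471414397 [ 0.93431952 -0.32059214 -0.42924556]
```

Call:
move_arm(
  increments=[
    [0,0,0.004,0,0,0,0],
    [0,0,0.008,0,0,0,0],
    [0,0,0.011,0,0,0,0],
  ],
)

```text
time_s: 21.82
position: [0.5212, -0.1468, 0.0725]
tcp_rot: [[0.822, 0.569, 0.0], [0.569, -0.822, -0.0], [0.0, 0.0, -1.0]]
force: [0.1, -0.1, -0.8]
opening: 0.008
grasp_force: 0.0
```

```bash
python3 -c "
from h import *
s=bot.read_state();print(s['position'],s['force'])"
```

```text
[ 0.52122078 -0.14678663  0.0725073 ] [ 0.08687276 -0.14717939 -0.81399577]
```

Call:
move_arm(
  increments=[
    [0,0,0.003,0,0,0,0],
    [0,0,0.006,0,0,0,0],
    [0,0,0.006,0,0,0,0],
  ],
)

```text
time_s: 22.07
position: [0.5211, -0.1467, 0.0706]
tcp_rot: [[0.822, 0.569, -0.0], [0.569, -0.822, 0.0], [-0.0, -0.0, -1.0]]
force: [-0.7, 0.4, 0.2]
opening: 0.005
grasp_force: 0.0
```

```bash
python3 -c "
from h import *
s=bot.read_state();print(s['position'],s['force'])
t=viewer.capture('side')
a=t['image'][130:270,220:360];cv2.imwrite('pics/s3c.png',cv2.resize(a,None,fx=4.2,fy=4.2,interpolation=cv2.INTER_CUBIC))
s=bot.read_state();print(s['position'],s['force'])"
```

```text
[ 0.52105199 -0.14670586  0.07059489] [-0.74018452  0.4179343   0.15977452]
[ 0.52108406 -0.14673351  0.07065799] [ 0.34386929 -0.41367786 -0.17467325]
```

View pics/s3c.png

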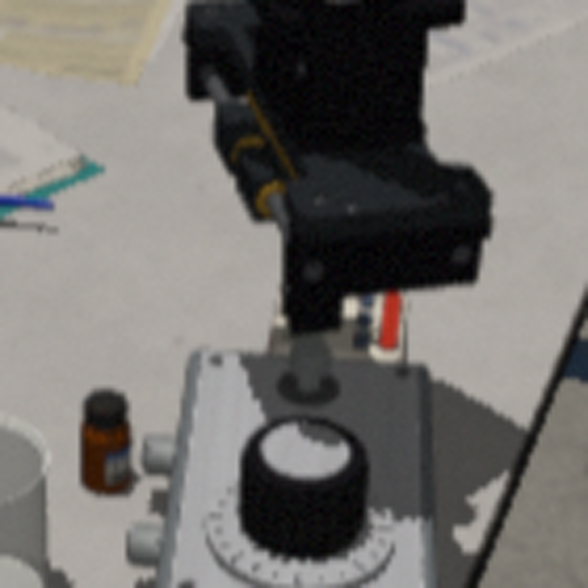

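```bash
python3 -c "
from h import *
t=viewer.capture('side')
for P in [(.521,-.1467,.0597),(.521,-.1467,.0757),(.5203,-.1466,.068),(.5203,-.1466,.061),(.5203,-.1466,.046)]:
    print(P,(proj(t,P)-[220,130])*4.2)
"
```

```text
(0.521, -0.1467, 0.0597) [305.23263178 360.22759582]
(0.521, -0.1467, 0.0757) [307.22130276 330.05654772]
(0.5203, -0.1466, 0.068) [307.70865162 345.13404612]
(0.5203, -0.1466, 0.061) [306.83541469 358.28204369]
(0.5203, -0.1466, 0.046) [304.99018955 386.06489931]
```

```bash
python3 -c "
from h import *
t=viewer.capture('side')
for x in (.4465,.534):
  for z in (.058,.066,.074):
    for y in (-.041,-.06): print(x,y,z,(proj(t,(x,y,z))-[200,130])*3.75)
"
```

```text
0.4465 -0.041 0.058 [433.22656256 494.05955416]
0.4465 -0.06 0.058 [445.3138103  467.76712277]
0.4465 -0.041 0.066 [434.73616582 479.76655122]
0.4465 -0.06 0.066 [446.86269288 453.60737902]
0.4465 -0.041 0.074 [436.26352557 465.30542889]
0.4465 -0.06 0.074 [448.42942996 439.28441096]
0.534 -0.041 0.058 [244.13744137 443.57213453]
0.534 -0.06 0.058 [259.42844193 419.12603398]
0.534 -0.041 0.066 [244.52757514 429.48598604]
0.534 -0.06 0.066 [259.89575679 405.17489972]
0.534 -0.041 0.074 [244.92213899 415.23988563]
0.534 -0.06 0.074 [260.36827572 391.06840436]
```

Call:
move_arm(
  increments=[
    [0,0,0.004,0,0,0,0],
    [0,0,0.008,0,0,0,0],
    [0,0,0.01,0,0,0,0],
  ],
)

```text
time_s: 22.47
position: [0.5211, -0.1467, 0.0676]
tcp_rot: [[0.822, 0.569, -0.0], [0.569, -0.822, 0.0], [-0.0, -0.0, -1.0]]
force: [-0.2, 0.5, -0.3]
opening: 0.006
grasp_force: 0.0
```

Call:
move_arm(
  increments=[
    [0,0,0.004,0,0,0,0],
    [0,0,0.007,0,0,0,0],
  ],
)

```text
time_s: 22.63
position: [0.5211, -0.1468, 0.0655]
tcp_rot: [[0.822, 0.569, -0.0], [0.569, -0.822, 0.0], [-0.0, -0.0, -1.0]]
force: [0.2, 0.7, 0.7]
opening: 0.008
grasp_force: 0.0
```

Call:
move_arm(
  increments=[
    [0,0,0.004,0,0,0,0],
    [0,0,0.007,0,0,0,0],
  ],
)

```text
time_s: 22.8
position: [0.5211, -0.1467, 0.0634]
tcp_rot: [[0.822, 0.569, -0.0], [0.569, -0.822, 0.0], [-0.0, -0.0, -1.0]]
force: [0.5, 0.5, -0.1]
opening: 0.008
grasp_force: 0.0
```

Call:
move_arm(
  increments=[
    [0,0,0.004,0,0,0,0],
    [0,0,0.007,0,0,0,0],
  ],
)

```text
time_s: 22.97
position: [0.5211, -0.1467, 0.0613]
tcp_rot: [[0.822, 0.569, -0.0], [0.569, -0.822, 0.0], [-0.0, -0.0, -1.0]]
force: [0.3, -0.3, 0.3]
opening: 0.006
grasp_force: 0.0
```

```bash
python3 -c "
from h import *
t=viewer.capture('side')
a=t['image'][130:270,220:360];cv2.imwrite('pics/s4c.png',cv2.resize(a,None,fx=4.2,fy=4.2,interpolation=cv2.INTER_CUBIC))
s=bot.read_state();print(s['position'],s['force'],s['moment'])"
```

```text
[ 0.52101988 -0.14668064  0.06115504] [-0.14273453 -0.35846031  0.35029787] [ 0.03060901 -0.01810191  0.03572976]
```

View pics/s4c.png

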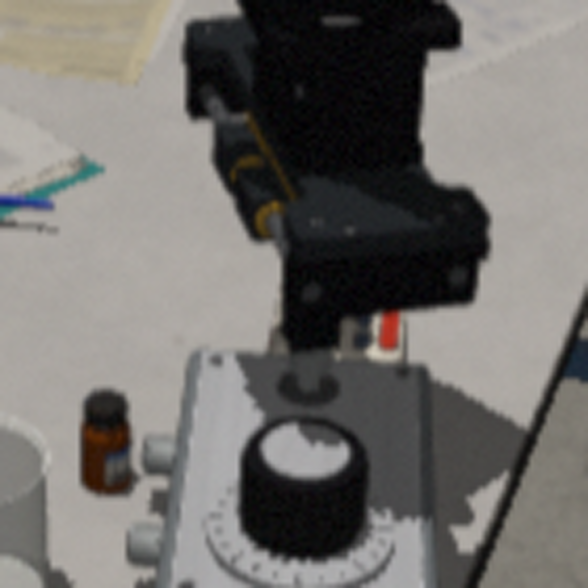

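Call:
move_arm(
  increments=[
    [0,0,0.004,0,0,0,0],
    [0,0,0.007,0,0,0,0],
  ],
)

```text
time_s: 23.18
position: [0.5212, -0.1468, 0.0593]
tcp_rot: [[0.822, 0.569, 0.0], [0.569, -0.822, -0.0], [0.0, 0.0, -1.0]]
force: [0.1, -0.1, -0.0]
opening: 0.006
grasp_force: 0.0
```

Call:
move_arm(
  increments=[
    [0,0,0.004,0,0,0,0],
    [0,0,0.007,0,0,0,0],
  ],
)

```text
time_s: 23.35
position: [0.5212, -0.1468, 0.0574]
tcp_rot: [[0.822, 0.569, 0.0], [0.569, -0.822, -0.0], [0.0, 0.0, -1.0]]
force: [-1.2, 1.0, 3.3]
opening: 0.006
grasp_force: 1.9
```

Call:
move_arm(
  increments=[
    [0,0,0.003,0,0,0,0],
    [0,0,0.006,0,0,0,0],
  ],
)

```text
time_s: 23.52
position: [0.5212, -0.1468, 0.0557]
tcp_rot: [[0.822, 0.569, 0.0], [0.569, -0.822, -0.0], [0.0, 0.0, -1.0]]
force: [-1.2, 0.5, 3.9]
opening: 0.003
grasp_force: 2.0
```

```bash
python3 -c "
from h import *
s=bot.read_state();print(s['position'],s['force'],s['moment'],s['grasp_force'])"
```

```text
[ 0.52119952 -0.14677878  0.05570591] [-1.1805235   0.53466425  3.86725175] [0.0189627  0.12244781 0.0149436 ] 1.9666667978890473
```

Call:
move_arm(
  increments=[
    [0,0,0.003,0,0,0,0],
    [0,0,0.006,0,0,0,0],
    [0,0,0.009,0,0,0,0],
  ],
)

```text
time_s: 23.77
position: [0.5212, -0.1468, 0.0528]
tcp_rot: [[0.822, 0.569, 0.0], [0.569, -0.822, -0.0], [0.0, 0.0, -1.0]]
force: [-0.4, -1.1, 4.1]
opening: 0.003
grasp_force: 2.0
```

Call:
move_arm(
  increments=[
    [0,0,0.0025,0,0,0,0],
    [0,0,0.005,0,0,0,0],
  ],
)

```text
time_s: 23.93
position: [0.5212, -0.1468, 0.0512]
tcp_rot: [[0.822, 0.569, 0.0], [0.569, -0.822, -0.0], [0.0, 0.0, -1.0]]
force: [-0.1, 0.5, 5.2]
opening: 0.006
grasp_force: 2.8
```

Call:
move_arm(
  increments=[
    [0,0,0.0015,0,0,0,0],
    [0,0,0.003,0,0,0,0],
  ],
)

```text
time_s: 24.1
position: [0.5213, -0.1468, 0.0511]
tcp_rot: [[0.822, 0.569, 0.0], [0.569, -0.822, -0.0], [0.0, 0.0, -1.0]]
force: [-2.8, 0.8, 14.6]
opening: 0.004
grasp_force: 7.0
```

Call:
move_arm(
  increments=[
    [0,0,0.0015,0,0,0,0],
    [0,0,0.003,0,0,0,0],
  ],
)

```text
time_s: 24.27
position: [0.5213, -0.1468, 0.051]
tcp_rot: [[0.822, 0.569, 0.0], [0.569, -0.822, -0.0], [0.0, 0.001, -1.0]]
force: [-3.5, 0.9, 20.3]
opening: 0.005
grasp_force: 10.0
```

Call:
move_arm(
  increments=[
    [0,0,-0.02,0,0,0,0],
    [0,0,-0.08,0,0,0,0],
    [0,0,-0.2,0,0,0,0],
    [0,0,-0.3,0,0,0,0],
    [0,0,-0.4,0,0,0,0],
    [0,0,-0.5,0,0,0,0],
    [-0.2,0.5,-0.5,0,0,0,0],
    [-0.3,0.8,-0.5,0,0,0,0],
    [-0.3,0.8,-0.5,0,0,0,0],
    [-0.3,0.8,-0.5,0,0,0,0],
  ],
)

```text
time_s: 25.1
position: [0.5617, -0.3099, 0.1994]
tcp_rot: [[0.822, 0.569, 0.0], [0.569, -0.822, -0.0], [0.0, 0.0, -1.0]]
force: [1.0, 0.6, 0.9]
opening: 0.004
grasp_force: 0.0
```

```bash
python3 -c "
from h import *
t=viewer.capture('side')
a=t['image'][160:320,180:380];cv2.imwrite('pics/s5c.png',cv2.resize(a,None,fx=3.75,fy=3.75,interpolation=cv2.INTER_CUBIC))
s=bot.read_state();print(s['position'],s['force'],s['time_s'])"
```

```text
[ 0.56444901 -0.32008086  0.19938767] [ 2.88734399 -6.82522831  1.26427119] 25.15
```

View pics/s5c.png

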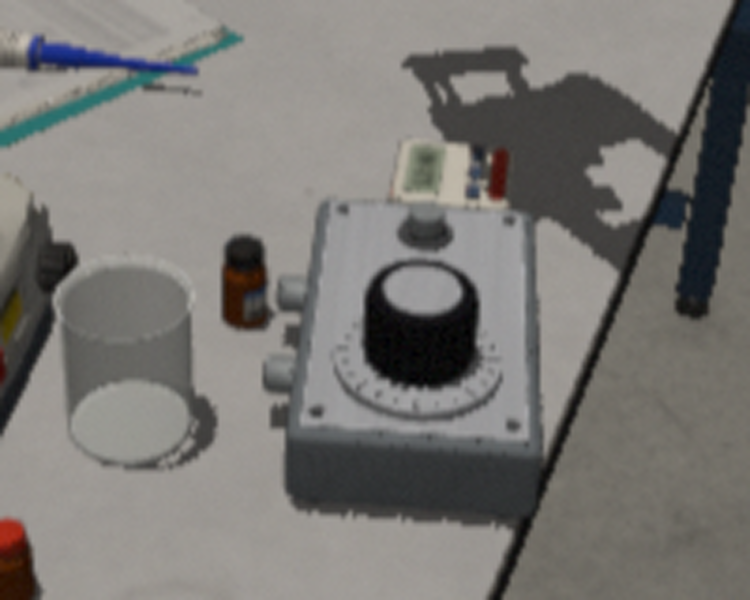

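The picture shows the lock pin down in its bush (about 426,215). The dial, vial, beaker and timer stand where they were. I'll let the arm settle and hand in.

Call:
move_arm(
  increments=[
    [0,0,0,0,0,0,0],
    [0,0,0,0,0,0,0],
    [0,0,0,0,0,0,0],
    [0,0,0,0,0,0,0],
  ],
)

```text
time_s: 25.48
position: [0.5609, -0.3066, 0.199]
tcp_rot: [[0.822, 0.57, -0.001], [0.57, -0.822, 0.001], [-0.0, -0.002, -1.0]]
force: [-0.0, 0.2, -0.0]
opening: 0.004
grasp_force: 0.0
```

```bash
python3 -c "
from h import *
print(bot.read_state()['force']);print(workorder.hand_in())"
```

```text
[-0.01494298  0.17338118 -0.02574587]
the job is handed in; nothing more can be done
None
```

The job is handed in, with no verdict returned: by feel the dial met its stop at about 0.31 N m and was turned back four clicks and let go in the fourth, then the lock pin was pushed fully down (7 mm), with nothing else disturbed.

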